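# Wind back the guard and hold the key switch on

## Task

Wind the handwheel on the grey switch box anticlockwise (seen from above) until the sliding guard plate comes up against its end stop and the keyhole is free. Then take the square-headed key out of the wooden stand, push it fully home in the lock past its sticky pins, and turn it a full quarter turn clockwise. The switch springs back if let go, so finish while still holding the key turned; leave the round-headed key in the stand and do not disturb the oil filter or the bearing.

Things in the scene. Friction and masses are not known exactly. Their poses are not given: they have to be found in the camera images.
- switch_box: fixed grey box 130 x 276 x 70 mm (x, y, z); origin under its centre, +y pointing away from the robot. On its top: the handwheel towards its near (-y) end, the lock and its sliding steel guard plate towards the far (+y) end, a low end stop at the far end (its top 82 mm above the box's foot). Rails and rack beside the lock rise less than 10 mm above its face
- wheel_centre (a point): on the handwheel's vertical axis, at the top of its rim; box frame (0, -60, 107) mm. Wheel 90 mm across. Its upright crank handle stands 32 mm from the axis
- crank_grip (a point): on the axis of the upright crank handle, the height to grip it: black, 18 mm across, 40 mm tall, spins freely on the wheel so it can be held while it is led round in a circle; its top is 149 mm above the box's foot; this point is 16 mm below its top, 25 mm above its foot and 25.5 mm above the wheel's rim
- wheel (a joint): handwheel angle, rad, 0 to 7.0; grows anticlockwise seen from above; stays where left (about 2 N at the crank). At 0 the crank stands on the box's -x side of the axis
- guard (a joint): travel of the guard plate, m, towards the box's +y: 0.006 m per rad of the wheel. At 0.042 it touches the end stop; only near there is the keyhole free. Starts covering it
- keyhole (a point): centre of the keyhole's mouth, at the flat face of the brass lock cylinder (40 mm across, 73 mm above the box's foot). x along the long side of the slot: slot 16.4 x 7.8 mm, 30 mm deep, edges chamfered 2.5 mm; the frame turns with the cylinder. The key may go in either way round (half turn)
- cylinder (a joint): angle of the lock cylinder, rad: 0 at rest (slot along the box's x), grows clockwise seen from above to a stop at 1.57; a spring turns it back (0.06 N m at rest to 0.16 N m at the stop). The key has some 0.13 rad of play in it. Two pairs of sprung pins, 9 and 19 mm below the face, pinch the blade and resist it with roughly 5 to 15 N: push on, rocking the key a little if it sticks
- key_stand: fixed dark wooden block 60 x 140 x 36 mm, origin under its centre, with two slots 70 mm apart (at y = -35 and +35 mm), long side along the block's y; one key stands in each; which is in which varies
- square_key: the key to use, steel, 60 g, upright in the stand. Origin at the tip of the blade, z up, x along the blade's width, y through its thickness. Blade 14 x 6 mm, 26 mm long with a rounded tip; then a collar 20 mm across and 3 mm thick which rests on the stand's top or, in the lock, on the cylinder's face; a 9 mm round neck; then a square head (bow) 34 mm wide (x), 10 mm thick (y), from z = 42 to 76 mm
- square_key_bow (a point): centre of the square key's head, 59 mm above the blade's tip, 33 mm above the underside of the collar. Grip it here across the 10 mm
- square_key_collar (a point): centre of the underside of the square key's collar, 26 mm above the tip; meets the keyhole point when fully home
- round_key: the other key, same but with a round disc head 36 mm across; to be left standing in the stand
- file_box: obstacle, fixed: blue open box, left of the switch box; it reaches 170 mm either side of its origin in x, 146 mm in y and 235 mm up, its open lid at the back higher still (over 500 mm); origin under its centre. The stand is in front of it and the switch box beside it: carry the key round its front
- oil_filter: loose spin-on oil filter standing upright, 72 mm across, 94 mm tall; origin under its centre; leave alone
- bearing: loose ball bearing lying flat, 52 mm across, 15 mm tall; origin under its centre; leave alone

How it is judged (in metres and radians):
On the way, in this order (a step that is already met when the one before it is completed fails the run):
1. the guard plate is wound up to its end stop (value of joint guard above 0.04 m), for 0.2 s.
2. the square key is fully home in the lock (z of square_key_collar in the frame of keyhole below 0.004 m and horizontal distance between square_key_collar and keyhole below 0.004 m and angle between the z axis of square_key and the z axis of keyhole, either way round below 0.12 rad), for 0.1 s.
3. the key is turned a quarter (value of joint cylinder above 1.3 rad), for 0.2 s.
At the end, for the whole second after the job is handed in: The program ends with the fingers still gripping the square key (over 2 N), the key in the lock to within 5 mm of fully home, centred within 4 mm and upright within 0.15 rad, the cylinder held turned past 1.3 rad (a quarter turn is 1.57), and the guard plate within 2.5 mm of its end stop (value of joint cylinder above 1.3 rad and contact force between the fingers and square_key above 2 N and z of square_key_collar in the frame of keyhole below 0.005 m and horizontal distance between square_key_collar and keyhole below 0.004 m and angle between the z axis of square_key and the z axis of keyhole, either way round below 0.15 rad and value of joint guard above 0.0395 m); the arm keeps its last pose, push and grip.
It fails at once if the round key is pulled out or knocked out of the stand (distance of round_key from where it was at the start of the episode above 0.012 m).
It fails at once if the oil filter is pushed (distance of oil_filter from where it was at the start of the episode above 0.02 m).
It fails at once if the bearing is pushed (distance of bearing from where it was at the start of the episode above 0.02 m).
It also fails if it takes over 72 s, if anything falls off the work surface, if the arm or the gripper's body presses on something with over 40 N, if the wrist force passes 120 N, or if a joint passes its speed limit or range.

## Robot

A 6-joint arm with a two-finger parallel gripper is mounted at the origin on a cart in front of the work surface, level with it; the furniture and walls round the work are solid. World frame = base frame: x ahead of the robot, y to its left, z up, the work surface at z = 0. Lengths are in mm, angles in rad, forces in N, time in s.
With the tool pointing down it reaches from about 300 to 775 mm from the base axis. Payload 14.6 kg.
Tool frame: the origin (TCP) lies midway between the tips of the shut fingers; the grasp point (between the pads) lies behind it (manip.grip_depth is the z of the grasp point in the tool frame, in mm); z points along the fingers, y is the line along which they close (so a half turn about z gives the same grasp; the last joint's range is limited). The gripper opens to 94 mm and grips with 3 to 60 N. Pads are 16 mm wide; open, the fingers measure 119 mm over their backs; the gripper's body (75 mm by 177 mm) begins 78 mm behind the grasp point.
Start: joints at [1.256, 0.3, 1.521, -0, 1.321, -0.067], TCP at [134.897, 533.19, 205.446] pointing down, gripper open.
Joint ranges: [-3.03, 3.03], [-0.79, 2.21], [0.23, 2.52], [-1.04, 4.18], [0, 3.07], [-2.55, 2.55]. Speed limits (rad/s): [2.22, 2.22, 2.57, 3.14, 3.14, 3.14].

## Interface

Orientations are given as [roll, pitch, yaw] about the fixed x, y, z axes, in that order (R = Rz(yaw) Ry(pitch) Rx(roll)).
In Python, from cell import manip, optics, job gives the robot as it stands (manip), with the cameras (optics) and the job (job).
- The arm moves only by the shell command python3 nudge.py 'ROWS' [OPENING] [FORCE]. ROWS is one flat JSON list of numbers that holds 1 to 5 rows one after another, with no inner brackets; each row has 6 numbers: dx, dy, dz in mm, then a rotation vector rx, ry, rz in rad; each row is the pose to reach, as a shift and turn from the pose commanded when the command began, along the tool's axes at that moment; what a row does not reach only later rows make up. A row lasts 1/10 s, in which the tool goes at most 50 mm and 0.15 rad, less where a joint would pass 70% of its speed; a pose out of reach is approached as far as the arm can. OPENING is the finger opening in mm, set as the command begins (- or left out keeps the last). The fingers move at their own pace and stop on an object; FORCE is the grip in N (left out, the last holds). Time passes only in rows, so rows that do not move let the fingers close. It prints the time, the measured TCP pose, the force, the opening and the grip force at its end. Input that does not fit is refused with a message, and nothing moves.
- manip.read_state(): the state, without advancing time (a new reading comes with each control period).
- optics.camera(name): name is "side" or "top" or "wrist"; returns (picture, depth): 420x560x3 uint8, red, green, blue; 420x560 float32, mm along the optical axis (not along the pixel's ray), 0 where there is no reading.
- optics.camera_info(name): a dict with "K" (3x3 intrinsics, pixels), "rvec" (rotation vector, rad) and "tvec" (3), from world to camera coordinates, as OpenCV has them; the wrist camera has in their place "mount" (4x4, takes a point from camera to tool coordinates, whose origin is the TCP and whose axes are the flange's). Camera axes: x right, y down, z forward; pixel columns grow to the right and rows downward; lengths in mm; the calibration is good to about 2 mm. A picture is of the moment at which its call begins: read the wrist's pose just before it. camera_info takes no time and is no camera call.
- job.sign_off(): hands the job in; it is judged then, once.
The state is a dict: "clock": time; "joints": joint angles; "qd": joint speeds; "effort": joint torques, N m; "eef_pos": TCP position; "eef_rot": TCP orientation; "wrist_force": force on the tool from outside, world axes, zero at the start; "moment": the same for the moment, N m; "finger_gap": finger opening in mm; "finger_force": force on a finger pad.
Only numpy, scipy, OpenCV 4.12 (cv2) and the standard library are available. Lean on these libraries where they do the work, as an engineer would, in place of code of your own. Each camera call takes 0.05 s, during which the arm holds its last target. There are 200 camera calls.

## Working session

There is one attempt and no reset: what is moved stays moved. The work goes in short steps, Python scripts to look and compute and a shell command to move; the robot and the scene stay as the last step left them, time stands still between calls to the robot, and variables do not carry over. Pictures are saved under pics/ and viewed, at most 13 in all, crops included, and the job is handed in when it is done.

```bash
ls; mkdir -p pics
cat > h.py <<'E'
import numpy as np, cv2
from cell import manip, optics, job
from scipy.spatial.transform import Rotation as R
def tool():
    s=manip.read_state(); return R.from_euler('xyz',s['eef_rot']).as_matrix(), np.array(s['eef_pos'])
def cam(name):
    """picture, depth, K, Rcw (cam->world), camera centre"""
    Rt,p=tool(); im,d=optics.camera(name); i=optics.camera_info(name); K=np.array(i['K'])
    if 'mount' in i:
        M=np.array(i['mount']); return im,d,K,Rt@M[:3,:3],Rt@M[:3,3]+p
    r=cv2.Rodrigues(np.array(i['rvec'],float))[0]; return im,d,K,r.T,-r.T@np.array(i['tvec']).ravel()
def ray(c,u,v):
    g=c[3]@np.linalg.inv(c[2])@np.array([u,v,1.]); return c[4],g
def plane(c,u,v,z):
    o,g=ray(c,u,v); return o+g*(z-o[2])/g[2]
def cloud(c):
    h,w=c[1].shape; u,v=np.meshgrid(np.arange(w),np.arange(h))
    P=np.stack([u,v,np.ones_like(u)],-1)@np.linalg.inv(c[2]).T*c[1][...,None]
    return P@c[3].T+c[4]
def save(n,im): cv2.imwrite('pics/'+n,cv2.cvtColor(im,cv2.COLOR_RGB2BGR))
E
python3 - <<'E'
from h import *
for n in ('top','side','wrist'):
    c=cam(n); save(n+'0.png',c[0]); np.savez(n+'0.npz',*c); print(n,c[4].round(),c[3][:,2].round(2))
print(manip.read_state(),manip.grip_depth)
E
```

```text
cell.py
nudge.py
pics
top [ 349.  138. 1216.] [ 0.14 -0.02 -0.99]
side [  83. -500.  745.] [ 0.43  0.63 -0.64]
wrist [ 65. 550. 383.] [ 0.24 -0.06 -0.97]
{'clock': 0.15, 'joints': array([ 1.25638213e+00,  3.00375190e-01,  1.52138979e+00, -2.29946066e-05,
        1.32064075e+00, -6.66273037e-02]), 'qd': array([-0.00093385, -0.00091981, -0.00067303, -0.00015863, -0.00035955,
        0.00114532]), 'effort': array([ 1.49084535e-03, -5.31968236e+01, -3.52823496e+01,  7.08740903e-02,
        2.35545676e-02, -6.82513723e-05]), 'eef_pos': array([134.86441348, 533.03797046, 205.01985036]), 'eef_rot': array([-3.14077989e+00, -3.19086200e-05,  2.89381145e+00]), 'wrist_force': array([ 1.25227053, -0.5483849 ,  0.39606223]), 'moment': array([-0.03220206, -0.02539436,  0.04555624]), 'finger_force': 0.0, 'finger_gap': 94.2522220101684} -18.8
```

View pics/top0.png

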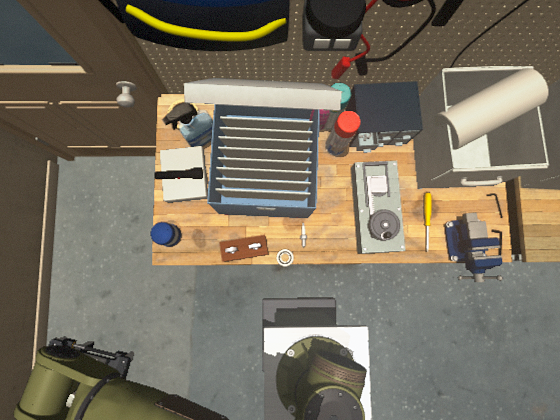

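View pics/side0.png

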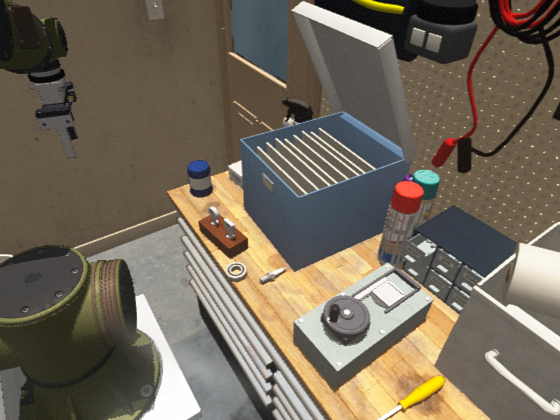

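The top view shows the switch box at about (378,207), with the wheel at (384,224) and the guard and lock at (377,185). The stand is at (243,248), the bearing at (285,257) and the filter at (165,234). The side view agrees, with the crank at (335,313). Next I'll measure these.

Run:
```python
from h import *
def ld(n): z=np.load(n+'0.npz'); return [z['arr_%d'%i] for i in range(5)]
c=ld('top'); P=cloud(c)
def rect(c,P,box,z0,z1,mask=None):
    u0,v0,u1,v1=box; m=np.zeros(c[1].shape,bool); m[v0:v1,u0:u1]=1
    m&=(P[...,2]>z0)&(P[...,2]<z1)&(c[1]>0)
    if mask is not None: m&=mask
    q=P[m]; r=cv2.minAreaRect(q[:,:2].astype(np.float32)); print(len(q),'z med',np.median(q[:,2]).round(1),'c',np.round(r[0],1),'sz',np.round(r[1],1),'a',round(r[2],2)); return q
print('box');rect(c,P,(345,155,410,260),50,85)
print('stand');rect(c,P,(205,225,280,270),22,45)
print('keys');q=rect(c,P,(205,225,280,270),60,110)
print('wheel');rect(c,P,(360,195,410,250),95,115)
print('crank');q=rect(c,P,(360,195,415,250),130,170)
print('filter');rect(c,P,(145,215,185,250),80,105)
print('table',np.median(P[215:235,325:345,2]))
c2=ld('side');P2=cloud(c2)
print('side box');rect(c2,P2,(290,260,440,390),62,78)
print('stand');rect(c2,P2,(190,195,255,260),30,42)
print('keys');rect(c2,P2,(190,195,255,260),55,110)
print('wheel');rect(c2,P2,(320,285,375,350),100,112)
print('crank');rect(c2,P2,(320,285,375,350),140,160)
a=cv2.resize(c[0][150:260,200:420],None,fx=3.6,fy=3.6,interpolation=cv2.INTER_CUBIC)
save('crop_top.png',a)
a=cv2.resize(np.hstack([c2[0][190:270,190:270],c2[0][270:350,320:440]]),None,fx=4,fy=4,interpolation=cv2.INTER_CUBIC)
save('crop_side.png',a)
```

```text
box
3225 z med 71.8 c [ 513.  -190.2] sz [276.5 132.5] a 2.22
stand
831 z med 37.3 c [391.7 220.4] sz [ 60.3 140. ] a 8.55
keys
91 z med 85.5 c [391.5 219.8] sz [ 10.2 101.4] a 8.52
wheel
707 z med 106.5 c [ 452.8 -192.5] sz [87.7 88.3] a 79.53
crank
38 z med 146.9 c [ 420.1 -188.4] sz [14.1 14.3] a 84.27
filter
419 z med 93.2 c [434.1 452.4] sz [63.7 64.5] a 1.0
table 1.0346971040960398
side box
5523 z med 69.4 c [ 546.9 -192.2] sz [350.1 131.6] a 2.47
stand
744 z med 34.3 c [433. 223.] sz [148.9 144.6] a 8.44
keys
295 z med 73.5 c [443.  223.8] sz [122.  108.1] a 7.25
wheel
1302 z med 104.4 c [ 450.  -197.1] sz [87.9 88. ] a 0.35
crank
68 z med 146.0 c [ 418.2 -194.4] sz [14.8 15.3] a 2.41
```

View pics/crop_top.png

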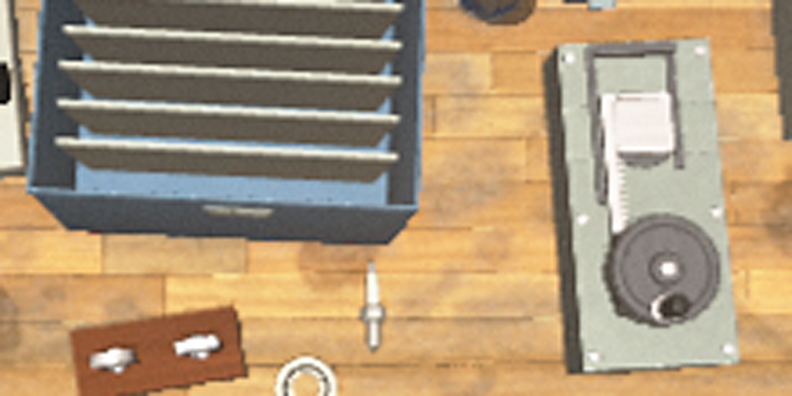

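View pics/crop_side.png

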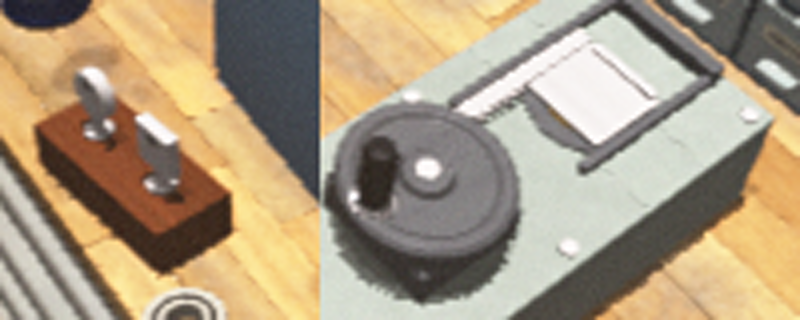

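The round key is the left one (+y) in the stand and the square key the right one, at crop (197,347). The crank stands on the near side of the wheel, so the wheel is already at about 1.4 rad. The guard covers the lock. Now I'll check the file box's front face for clearance and compute the first move.

```bash
cat >> h.py <<'E'
def go(pos,yaw=None):
    """total row (tool axes) to bring TCP to pos (mm, world), tool vertical with x axis at yaw"""
    Rt,p=tool(); y=yaw if yaw is not None else np.arctan2(Rt[1,0],Rt[0,0])
    T=R.from_euler('xyz',[np.pi,0,y]).as_matrix()
    print('row',(Rt.T@(np.array(pos)-p)).round(1).tolist(),R.from_matrix(Rt.T@T).as_rotvec().round(3).tolist(),'yaw',round(float(np.arctan2(Rt[1,0],Rt[0,0])),3))
E
python3 - <<'E'
from h import *
def ld(n): z=np.load(n+'0.npz'); return [z['arr_%d'%i] for i in range(5)]
for n in ('top','side'):
    c=ld(n);P=cloud(c); m=(P[...,2]>150)&(P[...,2]<245)&(P[...,0]>380)&(P[...,0]<800)&(P[...,1]>-80)&(P[...,1]<340)
    blue=(c[0][...,2].astype(int)-c[0][...,0]>15)
    q=P[m&blue]; print(n,len(q),np.percentile(q,[1,50,99],axis=0).round(0).tolist())
    for y in range(-60,330,40):
        s=q[abs(q[:,1]-y)<10]; print(y,len(s),s[:,0].min().round() if len(s) else None,end=' | ')
c=ld('top');P=cloud(c);hsv=cv2.cvtColor(c[0],cv2.COLOR_RGB2HSV)
for (u0,v0,u1,v1) in [(212,235,240,258),(240,235,268,258)]:
    m=np.zeros(c[1].shape,bool);m[v0:v1,u0:u1]=1;m&=(P[...,2]>62)&(P[...,2]<110)
    q=P[m];r=cv2.minAreaRect(q[:,:2].astype(np.float32));print(len(q),q.mean(0).round(1),np.round(r[0],1),np.round(r[1],1),r[2],q[:,2].max())
go([430,60,290],1.32)
E
```

```text
top 640 [[486.0, -77.0, 154.0], [577.0, 163.0, 234.0], [797.0, 339.0, 240.0]]
-60 49 775.0 | -20 0 None | 20 111 484.0 | 60 16 486.0 | 100 20 488.0 | 140 14 490.0 | 180 16 492.0 | 220 22 494.0 | 260 16 496.0 | 300 82 498.0 | side 5934 [[483.0, -71.0, 151.0], [583.0, 17.0, 203.0], [798.0, 293.0, 235.0]]
-60 79 773.0 | -20 25 783.0 | 20 1645 481.0 | 60 162 483.0 | 100 141 485.0 | 140 76 488.0 | 180 100 489.0 | 220 107 491.0 | 260 99 493.0 | 300 282 497.0 | 46 [386.  253.4  83.1] [386.2 253.8] [ 9.7 32.5] 7.654194355010986 93.53484430561412
45 [396.4 185.6  85.8] [396.5 185.9] [10.  32.7] 7.699941635131836 91.2068306368119
row [-402.1, -386.3, -84.7] [-0.001, 0.001, 1.574] yaw 2.894
```

```bash
python3 nudge.py '[-192.6, -88.5, -75, 0, 0, 0.54, -192.6, -88.5, -75, 0, 0, 0.54, -192.6, -88.5, -75, 0, 0, 0.54, -192.6, -88.5, -75, 0, 0, 0.54, -192.6, -88.5, -75, 0, 0, 0.54]' 60
python3 nudge.py '[-212, -69, -10, 0, 0, 0.55, -212, -69, -10, 0, 0, 0.55, -212, -69, -10, 0, 0, 0.55, -212, -69, -10, 0, 0, 0.55, -212, -69, -10, 0, 0, 0.55]'
```

```text
clock: 0.65
eef_pos: [302.2, 398.2, 281.8]
eef_rot: [3.14, 0.0, 2.348]
wrist_force: [-0.3, 0.1, 0.3]
finger_gap: 60.8
finger_force: 0.0
clock: 1.15
eef_pos: [401.5, 198.3, 290.6]
eef_rot: [3.141, 0.0, 1.798]
wrist_force: [0.1, 0.1, 0.7]
finger_gap: 60.0
finger_force: 0.0
```

```bash
python3 - <<'E'
from h import *
c=cam('wrist'); save('w1.png',c[0]); np.savez('w10.npz',*c)
E
python3 nudge.py '[-223, -11, 0, 0, 0, 0.5, -223, -11, 0, 0, 0, 0.5, -223, -11, 0, 0, 0, 0.5, -223, -11, 0, 0, 0, 0.5, -223, -11, 0, 0, 0, 0.5]'
python3 nudge.py '[-169, 26, 40, 0, 0, 0.15, -169, 26, 40, 0, 0, 0.15, -169, 26, 40, 0, 0, 0.15, -169, 26, 40, 0, 0, 0.15]'
python3 - <<'E'
from h import *
c=cam('wrist'); save('w2.png',c[0]); np.savez('w20.npz',*c)
w=np.load('w10.npz')['arr_0']
save('w12.png',np.hstack([cv2.resize(w,(400,300)),cv2.resize(c[0],(400,300))]))
E
```

```text
clock: 1.7
eef_pos: [441.4, -21.2, 290.3]
eef_rot: [-3.141, 0.0, 1.3]
wrist_force: [0.6, 0.6, -0.2]
finger_gap: 60.1
finger_force: 0.0
clock: 2.1
eef_pos: [420.8, -190.7, 249.3]
eef_rot: [-3.14, 0.0, 1.152]
wrist_force: [0.5, -0.1, 0.5]
finger_gap: 60.2
finger_force: 0.0
```

View pics/w12.png

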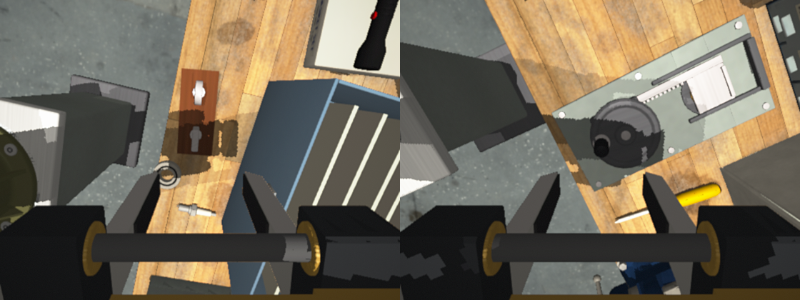

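The left half shows both keys in the stand: round at about (198,92), square at about (195,138) in shadow. The right half shows the crank at (602,147), the wheel at (628,130) and the guard at (705,80). Now I'll measure from the wrist camera.

```bash
cat >> h.py <<'E'
def ld(n): z=np.load(n+'.npz'); return [z['arr_%d'%i] for i in range(5)]
def rect(c,P,lo,hi,txt=''):
    m=((P>lo)&(P<hi)).all(-1)&(c[1]>0); q=P[m]; r=cv2.minAreaRect(q[:,:2].astype(np.float32))
    print(txt,len(q),'z',np.percentile(q[:,2],[5,50,95]).round(1),'c',np.round(r[0],1),'sz',np.round(r[1],1),'a',round(r[2],2)); return q
E
python3 - <<'E'
from h import *
c=ld('w20');P=cloud(c)
rect(c,P,[390,-230,140],[450,-150,160],'crank top')
rect(c,P,[390,-260,100],[510,-130,112],'wheel')
rect(c,P,[360,-290,62],[680,-90,76],'box top')
for nm in('top0','side0'):
    cc=ld(nm);PP=cloud(cc); rect(cc,PP,[390,-230,140],[450,-150,160],nm+' crank'); rect(cc,PP,[360,-290,62],[680,-90,76],nm+' box')
c=ld('w10');P=cloud(c)
rect(c,P,[340,155,75],[440,220,100],'sq'); rect(c,P,[340,225,75],[440,290,100],'round'); rect(c,P,[330,120,28],[450,320,44],'stand')
c=ld('side0');P=cloud(c)
rect(c,P,[340,155,70],[440,220,100],'sq side'); rect(c,P,[340,225,70],[440,290,100],'round');rect(c,P,[330,120,32],[450,320,44],'stand')
go([419,-190,133-18.8])
E
```

```text
crank top 369 z [141.2 146.3 147.8] c [ 419.6 -191.8] sz [17.1 17.2] a 48.91
wheel 7187 z [102.1 104.  108.1] c [ 451.8 -194.5] sz [88.4 89.3] a 9.17
box top 25029 z [67.9 69.2 75.1] c [ 527.9 -191.3] sz [309.4 130.1] a 2.51
top0 crank 32 z [142.2 147.5 152.5] c [ 419.8 -189. ] sz [12.9 13.9] a 86.6
top0 box 2533 z [67.2 71.2 74.9] c [ 513.1 -190.4] sz [276.4 132.6] a 2.35
side0 crank 68 z [140.6 146.  147.8] c [ 418.2 -194.4] sz [14.8 15.3] a 2.41
side0 box 4963 z [66.7 69.2 74.4] c [ 527.1 -193.1] sz [310.5 131.6] a 2.47
sq 295 z [82.7 84.8 86.2] c [394.8 185.2] sz [10.1 33.1] a 8.84
round 307 z [76.7 83.8 86.2] c [384.1 253.7] sz [10.1 32.3] a 8.62
stand 5423 z [33.7 35.1 36.7] c [389.5 219.1] sz [ 60.1 140.2] a 8.75
sq side 72 z [71.2 82.2 85.7] c [394.7 181.1] sz [11.7 35.2] a 11.11
round 56 z [71.9 79.  85.7] c [384.  251.1] sz [11.9 35.2] a 7.29
stand 656 z [32.5 34.5 37.2] c [389.5 216.6] sz [ 61.5 144.4] a 8.94
row [1.5, -2.1, 134.4] [-0.002, 0.001, -0.0] yaw 1.151
```

```bash
python3 nudge.py '[0.3, -1, 50, 0, 0, 0, 0.3, -1, 100, 0, 0, 0, 0.3, -1, 134, 0, 0, 0, 0.3, -1, 134, 0, 0, 0]'
python3 nudge.py '[0, 0, 0, 0, 0, 0, 0, 0, 0, 0, 0, 0, 0, 0, 0, 0, 0, 0, 0, 0, 0, 0, 0, 0, 0, 0, 0, 0, 0, 0]' 0 25
python3 - <<'E'
from h import *
Rt,p=tool();g=p+Rt[:,2]*manip.grip_depth;print(g.round(1))
C=np.array([451.8,-194.5]);r=32.; a0=np.radians(174.7)
for k in range(0,24):
    a=a0+k*0.25; d=np.array([*(C+r*np.array([np.cos(a),np.sin(a)])),0])-np.array([*(C+r*np.array([np.cos(a0),np.sin(a0)])),0])
    print(round(k*.25,2),(Rt.T@d)[:2].round(1).tolist(),end=' ')
E
```

```text
clock: 2.55
eef_pos: [420.2, -186.7, 113.6]
eef_rot: [-3.138, -0.0, 1.154]
wrist_force: [-0.3, -0.4, 1.7]
finger_gap: 60.3
finger_force: 0.0
clock: 3.05
eef_pos: [421.1, -187.5, 116.8]
eef_rot: [3.141, 0.0, 1.154]
wrist_force: [0.2, 0.5, -0.3]
finger_gap: 23.3
finger_force: 0.0
[ 421.1 -187.5  135.6]
0.0 [0.0, 0.0] 0.25 [-7.2, 3.5] 0.5 [-13.3, 8.6] 0.75 [-17.9, 15.1] 1.0 [-20.8, 22.5] 1.25 [-21.8, 30.4] 1.5 [-20.8, 38.4] 1.75 [-17.8, 45.8] 2.0 [-13.1, 52.2] 2.25 [-7.0, 57.3] 2.5 [0.2, 60.7] 2.75 [8.1, 62.3] 3.0 [16.0, 61.8] 3.25 [23.6, 59.4] 3.5 [30.4, 55.2] 3.75 [35.9, 49.4] 4.0 [39.8, 42.4] 4.25 [41.9, 34.7] 4.5 [42.0, 26.8] 4.75 [40.1, 19.0] 5.0 [36.4, 11.9] 5.25 [31.0, 6.0] 5.5 [24.4, 1.6] 5.75 [16.8, -1.0]
```

```bash
python3 nudge.py '[0, 0, 0, 0, 0, 0, 0, 0, 0, 0, 0, 0, 0, 0, 0, 0, 0, 0]' 0 25
python3 - <<'E'
from h import *
c=cam('wrist');P=cloud(c);np.savez('w30.npz',*c);save('w3.png',c[0])
rect(c,P,[390,-260,100],[510,-130,112],'wheel')
print(tool()[1].round(1),manip.read_state()['joints'])
E
```

```text
clock: 3.35
eef_pos: [421.6, -187.7, 116.8]
eef_rot: [3.14, -0.0, 1.154]
wrist_force: [4.8, -0.2, -1.0]
finger_gap: 17.3
finger_force: 25.0
wheel 15006 z [102.3 104.  108.3] c [ 452.8 -189.6] sz [79.3 88.2] a 78.34
[ 421.6 -187.7  116.7] [-4.98301424e-01  2.03469486e-01  1.86425019e+00  2.94822271e-04
  1.07224198e+00 -8.14395871e-02]
```

View pics/w3.png

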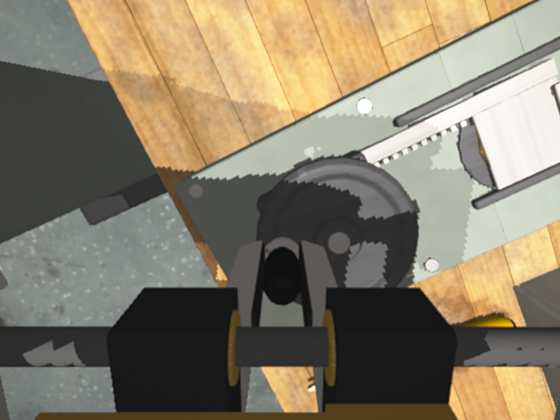

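The fingers hold the crank (gap 17.3 mm, 25 N). I'll lead it round anticlockwise.

```bash
python3 nudge.py '[-7.2, 3.5, 0, 0, 0, 0, -13.3, 8.6, 0, 0, 0, 0, -17.9, 15.1, 0, 0, 0, 0, -20.8, 22.5, 0, 0, 0, 0, -21.8, 30.4, 0, 0, 0, 0]'
python3 nudge.py '[1, 8, 0, 0, 0, 0, 4, 15.4, 0, 0, 0, 0, 8.7, 21.8, 0, 0, 0, 0, 14.8, 26.9, 0, 0, 0, 0, 22, 30.3, 0, 0, 0, 0]'
```

```text
clock: 3.9
eef_pos: [440.0, -220.5, 116.6]
eef_rot: [-3.141, 0.0, 1.153]
wrist_force: [-1.6, 5.4, 7.8]
finger_gap: 17.3
finger_force: 25.0
clock: 4.4
eef_pos: [477.0, -213.1, 116.7]
eef_rot: [3.141, 0.002, 1.153]
wrist_force: [-2.5, -1.9, 6.7]
finger_gap: 17.4
finger_force: 25.0
```

```bash
python3 nudge.py '[7.9, 1.6, 0, 0, 0, 0, 15.8, 1.1, 0, 0, 0, 0, 23.4, -1.3, 0, 0, 0, 0, 30.2, -5.5, 0, 0, 0, 0, 35.7, -11.3, 0, 0, 0, 0]'
python3 nudge.py '[3.9, -7, 0, 0, 0, 0, 6, -14.7, 0, 0, 0, 0, 6.1, -22.6, 0, 0, 0, 0, 4.2, -30.4, 0, 0, 0, 0, 0.5, -37.5, 0, 0, 0, 0]'
python3 nudge.py '[-5.4, -5.9, 0, 0, 0, 0, -12, -10.3, 0, 0, 0, 0, -15.6, -11.8, 0, 0, 0, 0, -15.6, -11.8, 0, 0, 0, 0, -15.6, -11.8, 0, 0, 0, 0]'
python3 - <<'E'
from h import *
c=cam('wrist');np.savez('w40.npz',*c);save('w4.png',c[0])
E
```

```text
clock: 4.9
eef_pos: [480.9, -174.4, 116.7]
eef_rot: [3.141, 0.0, 1.154]
wrist_force: [-4.1, -5.1, 6.1]
finger_gap: 17.5
finger_force: 25.0
clock: 5.4
eef_pos: [446.8, -159.7, 116.7]
eef_rot: [3.139, 0.001, 1.154]
wrist_force: [5.5, -13.1, -0.4]
finger_gap: 17.5
finger_force: 25.0
clock: 5.9
eef_pos: [430.5, -168.8, 116.8]
eef_rot: [3.138, -0.0, 1.154]
wrist_force: [8.8, -5.0, -0.7]
finger_gap: 17.5
finger_force: 25.0
```

View pics/w4.png

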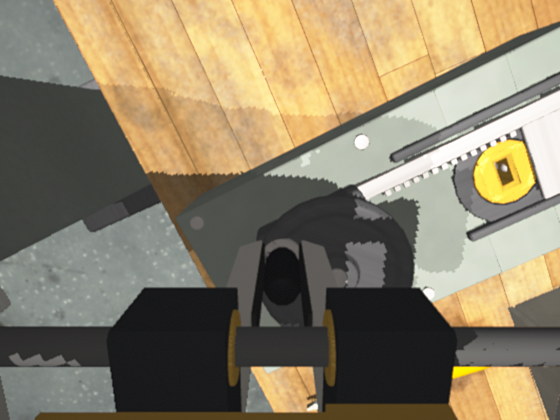

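The guard has moved clear and the brass lock with its keyhole is exposed at (505,170). I'll push on a little further until the stop is felt.

```bash
python3 nudge.py '[-2, -0.8, 0, 0, 0, 0, -4, -1.6, 0, 0, 0, 0, -4, -1.6, 0, 0, 0, 0]'; python3 nudge.py '[-2, -0.9, 0, 0, 0, 0, -4, -2, 0, 0, 0, 0, -4, -2, 0, 0, 0, 0]'
```

```text
clock: 6.25
eef_pos: [428.5, -171.0, 116.8]
eef_rot: [3.137, -0.002, 1.154]
wrist_force: [18.6, 2.8, -5.2]
finger_gap: 17.6
finger_force: 25.0
clock: 6.55
eef_pos: [426.5, -174.2, 116.9]
eef_rot: [3.133, -0.003, 1.154]
wrist_force: [31.5, -0.6, -12.6]
finger_gap: 17.5
finger_force: 25.0
```

The force has risen to 31 N, so the stop is reached. I'll release, lift and look.

```bash
python3 nudge.py '[0, 0, 0, 0, 0, 0, 0, 0, 0, 0, 0, 0, 0, 0, 0, 0, 0, 0, 0, 0, 0, 0, 0, 0]' 60
python3 nudge.py '[0, 0, -40, 0, 0, 0, 0, 0, -85, 0, 0, 0, 0, 0, -130, 0, 0, -0.1, 60, 0, -150, 0, 0, -0.25, 60, 0, -150, 0, 0, -0.25]'
python3 nudge.py '[0, 0, 0, 0, 0, 0, 0, 0, 0, 0, 0, 0, 0, 0, 0, 0, 0, 0]'
python3 - <<'E'
from h import *
c=cam('wrist');np.savez('w50.npz',*c);save('w5.png',c[0]);P=cloud(c)
print(tool()[1].round(1))
cs=[c,ld('w40'),cam('top')]; np.savez('top1.npz',*cs[2])
for k in cs:
    P=cloud(k);h=cv2.cvtColor(k[0],cv2.COLOR_RGB2HSV)
    m=(P[...,0]>530)&(P[...,0]<620)&(P[...,1]>-235)&(P[...,1]<-150)&(P[...,2]>60)&(P[...,2]<85)
    brass=m&(h[...,1]>110)&(h[...,0]>12)&(h[...,0]<35)
    (u,v),r=cv2.minEnclosingCircle(np.argwhere(brass)[:,::-1].astype(np.float32))
    q=P[brass]; print('brass',brass.sum(),np.median(q,axis=0).round(1),(u,v,r),plane(k,u,v,73).round(1))
    rect(k,P,[600,-290,76],[680,-90,90],'stop')
E
```

```text
clock: 6.95
eef_pos: [422.6, -174.0, 116.1]
eef_rot: [-3.14, -0.0, 1.154]
wrist_force: [-0.5, 0.6, -0.8]
finger_gap: 46.2
finger_force: 0.0
clock: 7.45
eef_pos: [448.3, -117.6, 268.5]
eef_rot: [3.139, -0.0, 1.409]
wrist_force: [0.2, -0.2, -0.1]
finger_gap: 59.8
finger_force: 0.0
clock: 7.75
eef_pos: [446.7, -120.1, 265.5]
eef_rot: [-3.14, -0.0, 1.402]
wrist_force: [-0.1, -0.5, 0.6]
finger_gap: 60.0
finger_force: 0.0
[ 446.8 -120.2  265.6]
brass 919 [ 570.4 -190.    71.9] (408.32183837890625, 231.20138549804688, 19.037294387817383) [ 570.1 -188.1   73. ]
stop 2476 z [76.2 77.7 81.7] c [ 640.1 -172.7] sz [80.3 92.7] a 0.36
brass 2928 [ 571.6 -190.    71.9] (503.22833251953125, 170.0429229736328, 34.312286376953125) [ 569.3 -187.4   73. ]
stop 548 z [76.1 77.2 79.5] c [ 600.6 -168.1] sz [46.8 10.5] a 76.61
brass 38 [ 575.4 -177.3   74.4] (374.79998779296875, 186.0, 4.38643741607666) [ 571.6 -179.7   73. ]
stop 302 z [76.5 80.1 85.2] c [ 624.2 -188.3] sz [ 46.1 112.3] a 5.47
```

Run:
```python
from h import *
a=ld('w50')[0][170:290,330:490];b=ld('w40')[0][100:240,430:560]
save('lock.png',np.hstack([cv2.resize(a,(400,300),interpolation=cv2.INTER_CUBIC),cv2.resize(b,(400,430),interpolation=cv2.INTER_CUBIC)[:300]]))
```

```text
(no output)
```

View pics/lock.png

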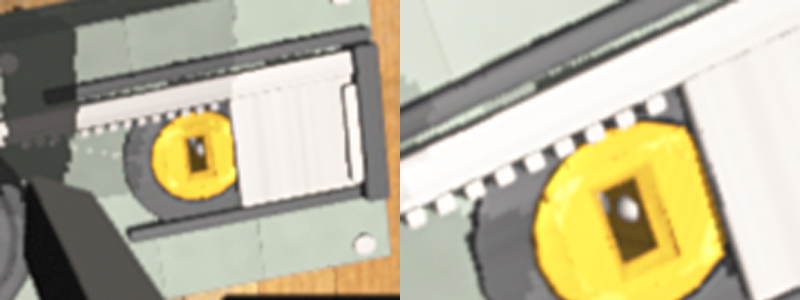

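Left crop: the slot, with its chamfer, is centred near (198,153). Right crop: near (637,221). I'll find its centre by the chamfer's darker tone and triangulate.

Run:
```python
from h import *
L=[]
for n,(u,v),r in (('w50',(409,231),13),('w40',(507,172),22)):
    k=ld(n); im=k[0]; g=im[...,0].astype(float)
    yy,xx=np.mgrid[:420,:560]; near=(xx-u)**2+(yy-v)**2<r*r
    face=np.percentile(g[near],90)
    m=(near&(g<face*0.86)).astype(np.uint8)
    lab,cnt,st,_=cv2.connectedComponentsWithStats(cv2.morphologyEx(m,cv2.MORPH_CLOSE,np.ones((5,5))))[0:4] if 0 else cv2.connectedComponentsWithStats(cv2.morphologyEx(m,cv2.MORPH_CLOSE,np.ones((5,5))))
    i=1+np.argmax(st[1:,4]); pts=np.argwhere(cnt==i)[:,::-1].astype(np.float32)
    rc=cv2.minAreaRect(pts); cor=np.array([plane(k,*p,73) for p in cv2.boxPoints(rc)])
    print(n,face,st[i],rc,'c',plane(k,*rc[0],73).round(1),'sides',np.linalg.norm(np.diff(cor[:3],axis=0),axis=1).round(1))
    e=[cor[1]-cor[0],cor[2]-cor[1]]; e=max(e,key=np.linalg.norm); print('long dir deg',np.degrees(np.arctan2(e[1],e[0])).round(1))
    L.append(ray(k,*rc[0]))
A=sum(np.eye(3)-np.outer(g,g)/(g@g) for o,g in L); b=sum((np.eye(3)-np.outer(g,g)/(g@g))@o for o,g in L)
print('tri',np.linalg.solve(A,b).round(1))
```

```text
w50 254.0 [404 224  10  16 120] ((408.41546630859375, 231.32310485839844), (14.884167671203613, 7.938222408294678), 82.87498474121094) c [ 570.2 -188.3   73. ] sides [ 8.3 16.7]
long dir deg -88.0
w40 255.0 [495 157  19  29 338] ((503.7500305175781, 171.25003051757812), (26.246906280517578, 13.281566619873047), 71.56504821777344) c [ 569.4 -188.3   73. ] sides [ 7.7 16.9]
long dir deg -88.0
tri [ 571.5 -189.8   68.9]
```

Keyhole is near (570.5,-188.8), with the slot direction at -88°. Now to the key. I'll grip it across its 34 mm side, because across the 10 mm the 177 mm body would touch the file box.

```bash
python3 nudge.py '[143, -54, -25, 0, 0, -0.75, 143, -54, -25, 0, 0, -0.75, 143, -54, -25, 0, 0, -0.75, 143, -54, -25, 0, 0, -0.75, 143, -54, -25, 0, 0, -0.75]' 52
python3 nudge.py '[140, 69, 30, 0, 0, -0.75, 140, 69, 30, 0, 0, -0.75, 140, 69, 30, 0, 0, -0.75, 140, 69, 30, 0, 0, -0.75, 140, 69, 30, 0, 0, -0.75]'
python3 nudge.py '[2, 0, 40, 0, 0, -0.391, 2, 0, 80, 0, 0, -0.391, 2, 0, 80, 0, 0, -0.391, 2, 0, 80, 0, 0, -0.391, 2, 0, 80, 0, 0, -0.391]'
python3 - <<'E'
from h import *
print(tool()[1].round(1), manip.read_state()['qd'].round(3))
c=cam('wrist');np.savez('w60.npz',*c);save('w6.png',c[0]);P=cloud(c)
rect(c,P,[340,155,75],[440,215,100],'sq'); rect(c,P,[340,225,75],[440,290,100],'round'); rect(c,P,[330,120,28],[450,320,44],'stand')
E
```

```text
clock: 8.35
eef_pos: [417.5, 31.5, 291.6]
eef_rot: [3.141, 0.0, 2.162]
wrist_force: [0.3, -0.0, 0.0]
finger_gap: 51.9
finger_force: 0.0
clock: 8.85
eef_pos: [397.8, 186.5, 260.6]
eef_rot: [-3.141, -0.001, 2.912]
wrist_force: [0.7, -1.1, 0.1]
finger_gap: 52.2
finger_force: 0.0
clock: 9.35
eef_pos: [396.8, 185.6, 181.9]
eef_rot: [3.141, 0.001, -2.992]
wrist_force: [0.4, -0.1, -0.4]
finger_gap: 51.8
finger_force: 0.0
[396.8 185.6 181.9] [ 0.004 -0.008 -0.002 -0.001 -0.001  0.002]
sq 623 z [78.2 84.7 86. ] c [393.9 184.1] sz [ 9.8 33.1] a 8.16
round 595 z [76.  83.1 86.2] c [383.5 253.4] sz [10.2 33. ] a 8.82
stand 8488 z [33.8 35.1 36.6] c [389.1 219.2] sz [ 60.6 140.5] a 8.74
```

View pics/w6.png

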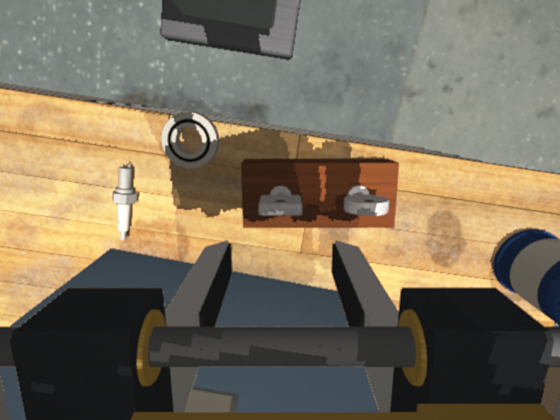

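Key, stand and tool are square to each other: the square key is at (280,205), the round key at (367,203) and the bearing at (189,138). I'll go down and grip.

```bash
python3 nudge.py '[3, -1, 40, 0, 0, 0, 3, -1, 80, 0, 0, 0, 3, -1, 110, 0, 0, 0, 3, -1, 131.5, 0, 0, 0, 3, -1, 131.5, 0, 0, 0]'
python3 nudge.py '[0, 0, 0, 0, 0, 0, 0, 0, 0, 0, 0, 0, 0, 0, 0, 0, 0, 0, 0, 0, 0, 0, 0, 0, 0, 0, 0, 0, 0, 0]' 0 45
python3 nudge.py '[0, 0, 0, 0, 0, 0, 0, 0, 0, 0, 0, 0]'
python3 - <<'E'
from h import *
c=cam('wrist');np.savez('w70.npz',*c);save('w7.png',c[0][150:])
E
```

```text
clock: 9.9
eef_pos: [392.7, 183.9, 48.4]
eef_rot: [-3.141, -0.003, -2.991]
wrist_force: [-0.2, 0.9, -0.1]
finger_gap: 51.9
finger_force: 0.0
clock: 10.4
eef_pos: [394.4, 184.7, 51.3]
eef_rot: [3.141, 0.002, -2.989]
wrist_force: [-1.3, -0.6, 8.7]
finger_gap: 33.8
finger_force: 45.0
clock: 10.6
eef_pos: [394.4, 184.7, 51.3]
eef_rot: [3.141, 0.002, -2.989]
wrist_force: [-1.1, -0.7, 8.1]
finger_gap: 33.7
finger_force: 45.0
```

```bash
python3 nudge.py '[0, 0, -10, 0, 0, 0, 0, 0, -25, 0, 0, 0, 0, 0, -45, 0, 0, 0, 0, 0, -85, 0, 0, 0, 0, 0, -130, 0, 0, 0]' - 60
python3 nudge.py '[0, 0, -25, 0, 0, 0, 0, 0, -25, 0, 0, 0, 0, 0, -25, 0, 0, 0, 0, 0, -25, 0, 0, 0, 0, 0, -25, 0, 0, 0]'
python3 - <<'E'
from h import *
p0=tool()[1];print(p0.round(1))
c=cam('wrist');np.savez('w80.npz',*c);save('w8.png',c[0])
P=cloud(c); rect(c,P,[340,225,75],[440,290,100],'round')
go([430,30,210],3.24)
E
```

```text
clock: 11.15
eef_pos: [392.9, 184.1, 181.6]
eef_rot: [-3.141, -0.001, -2.989]
wrist_force: [-0.5, 0.5, 0.3]
finger_gap: 33.3
finger_force: 60.0
clock: 11.65
eef_pos: [393.2, 184.2, 204.0]
eef_rot: [-3.141, -0.002, -2.988]
wrist_force: [-0.1, 0.5, 0.1]
finger_gap: 33.5
finger_force: 60.0
[393.2 184.2 204. ]
round 509 z [76.1 83.3 86.4] c [383.7 253.2] sz [10.4 33.2] a 9.01
row [-12.8, -158.0, -5.9] [-0.0, -0.002, 0.055] yaw -2.988
```

View pics/w8.png

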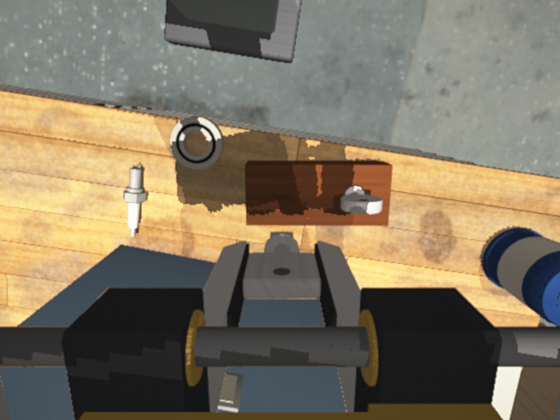

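The key sits straight between the fingers at (283,272), and the round key is untouched. Carrying it round the front of the file box to the lock.

```bash
python3 nudge.py '[-13, -158, -6, 0, 0, 0.055, -13, -158, -6, 0, 0, 0.055, -13, -158, -6, 0, 0, 0.055, -13, -158, -6, 0, 0, 0.055, -13, -158, -6, 0, 0, 0.055]'
python3 nudge.py '[-48, -225, 0, 0, 0, 0.058, -48, -225, 0, 0, 0, 0.058, -48, -225, 0, 0, 0, 0.058, -48, -225, 0, 0, 0, 0.058, -48, -225, 0, 0, 0, 0.058]'
python3 nudge.py '[0, 0, 0, 0, 0, 0, 0, 0, 0, 0, 0, 0, 0, 0, 0, 0, 0, 0]'
python3 - <<'E'
from h import *
Rt,p=tool();print(p.round(1),manip.read_state()['joints'].round(2))
for n in ('w80','now'):
    c=ld(n) if n!='now' else cam('wrist')
    if n=='now': np.savez('w90.npz',*c);save('w9.png',c[0])
    M=np.array(optics.camera_info('wrist')['mount'])
    h,w=c[1].shape;u,v=np.meshgrid(np.arange(w),np.arange(h))
    T=(np.stack([u,v,np.ones_like(u)],-1)@np.linalg.inv(c[2]).T*c[1][...,None])@M[:3,:3].T+M[:3,3]
    m=(abs(T[...,1])<15)&(abs(T[...,0])<25)&(T[...,2]>-45)&(T[...,2]<5); q=T[m]
    t=q[q[:,2]<np.percentile(q[:,2],5)+3]
    print(n,len(q),'x',np.percentile(q[:,0],[2,50,98]).round(1),'z',np.percentile(q[:,2],[2,50,98]).round(1))
    for z in range(-38,6,6):
        s=q[(q[:,2]>z)&(q[:,2]<z+6)]; print(z,len(s),s.mean(0).round(1) if len(s) else '', np.percentile(s[:,0],[5,95]).round(1) if len(s) else '')
go([570.5,-188.8,150],3.182)
E
```

```text
clock: 12.2
eef_pos: [430.6, 29.2, 210.5]
eef_rot: [3.141, -0.001, -3.046]
wrist_force: [0.0, 0.6, -0.1]
finger_gap: 33.6
finger_force: 60.0
clock: 12.7
eef_pos: [501.2, -190.1, 210.3]
eef_rot: [3.141, -0.001, -3.101]
wrist_force: [1.1, 0.1, -1.2]
finger_gap: 34.1
finger_force: 60.0
clock: 13.0
eef_pos: [500.5, -187.2, 210.8]
eef_rot: [3.141, -0.0, -3.1]
wrist_force: [0.2, -0.2, -0.1]
finger_gap: 34.0
finger_force: 60.0
[ 500.5 -187.2  210.8] [-0.43  0.26  1.56  0.    1.32 -2.04]
w80 3164 x [-4.1  4.6  5.4] z [-34.7 -30.8  -2.1]
-38 1492 [  0.6   0.1 -33.6] [-4.   4.8]
-32 413 [  4.9  -0.2 -29.1] [4.4 5.4]
-26 338 [  5.   -0.3 -23. ] [4.5 5.3]
-20 317 [  5.   -0.1 -17.1] [4.6 5.4]
-14 290 [  5.    0.2 -11. ] [4.6 5.3]
-8 252 [ 5.   0.  -5.1] [4.6 5.3]
-2 54 [4.5 0.2 0.3] [3.8 4.9]
4 8 [ 4.  -0.6  4.4] [3.2 4.8]
now 3158 x [-4.1  4.6  5.4] z [-34.7 -30.9  -2.3]
-38 1464 [  0.5   0.  -33.6] [-4.   4.7]
-32 428 [  4.9  -0.  -29.3] [4.2 5.4]
-26 348 [  5.    0.  -23.2] [4.5 5.4]
-20 315 [  5.   -0.3 -17.1] [4.6 5.3]
-14 280 [  5.    0.1 -11.2] [4.6 5.4]
-8 269 [ 5.  -0.2 -5.1] [4.6 5.3]
-2 48 [4.5 1.2 0.4] [3.8 4.9]
4 6 [ 3.9 -0.1  4.7] [3.5 4.2]
row [-69.9, -4.4, 61.0] [0.0, -0.0, 0.002] yaw -3.099
```

View pics/w9.png

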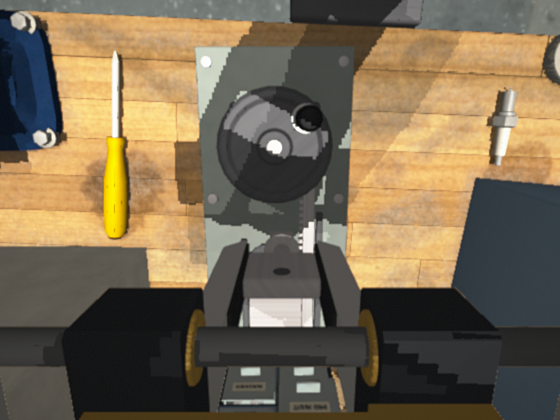

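Run:
```python
from h import *
for n in ('w20','w50','w90'):
    c=ld(n);P=cloud(c); m=(P[...,2]>101)&(P[...,2]<112)&(abs(P[...,0]-452)<60)&(abs(P[...,1]+194)<60); q=P[m][:,:2].astype(np.float32)
    (ct,r)=cv2.minEnclosingCircle(q); print(n,'wheel',np.round(ct,1),round(r,1),np.median(P[m][:,2]).round(1))
    b=P[(P[...,2]>66)&(P[...,2]<72)&(P[...,0]>378)&(P[...,0]<640)&(P[...,1]<-100)&(P[...,1]>-280)]
    for lo,hi in((380,400),(400,420),(500,520),(530,550),(590,610),(620,640)):
        s=b[(b[:,0]>lo)&(b[:,0]<hi)]
        if len(s)>20:
            y0,y1=np.percentile(s[:,1],[0.5,99.5]); print((lo+hi)/2,round(y0,1),round(y1,1),'mid',round((y0+y1)/2,1),end=' | ')
    print()
```

```text
w20 wheel [ 451.6 -194.7] 45.0 104.0
390.0 -261.1 -132.8 mid -197.0 | 410.0 -260.3 -131.8 mid -196.1 | 510.0 -255.9 -127.4 mid -191.7 | 540.0 -254.6 -126.2 mid -190.4 | 600.0 -252.3 -123.4 mid -187.8 | 630.0 -250.8 -122.1 mid -186.5 | 
w50 wheel [ 451.4 -194.2] 45.1 104.1
390.0 -260.9 -132.4 mid -196.6 | 410.0 -260.4 -131.2 mid -195.8 | 510.0 -193.7 -126.7 mid -160.2 | 540.0 -244.8 -125.7 mid -185.2 | 600.0 -252.5 -122.7 mid -187.6 | 630.0 -250.9 -121.6 mid -186.3 | 
w90 wheel [ 450.9 -194.7] 45.0 104.0
390.0 -261.6 -133.2 mid -197.4 | 410.0 -260.9 -132.2 mid -196.5 | 510.0 -256.3 -127.9 mid -192.1 | 540.0 -255.5 -126.3 mid -190.9 | 600.0 -219.3 -144.1 mid -181.7 | 630.0 -223.2 -140.2 mid -181.7 |
```

```bash
python3 nudge.py '[-35, -2, 20, 0, 0, 0, -70, -4.7, 50, 0, 0, 0, -70, -4.7, 76, 0, 0, 0, -70, -4.7, 76, 0, 0, 0, -70, -4.7, 76, 0, 0, 0]'
python3 nudge.py '[0, 0, 0, 0, 0, 0, 0, 0, 0, 0, 0, 0, 0, 0, 0, 0, 0, 0]'
python3 - <<'E'
from h import *
go([570.5,-189.1,114],3.184)
s=manip.read_state();print(s['wrist_force'].round(1),s['moment'].round(2))
c=cam('side');np.savez('s1.npz',*c);c2=cam('wrist');np.savez('w110.npz',*c2)
a=cv2.resize(c[0][250:330,340:460],(600,400),interpolation=cv2.INTER_CUBIC);save('s1.png',a)
E
```

```text
clock: 13.55
eef_pos: [570.5, -190.1, 135.9]
eef_rot: [-3.141, 0.0, -3.1]
wrist_force: [0.2, -1.0, 0.5]
finger_gap: 33.5
finger_force: 60.0
clock: 13.85
eef_pos: [570.7, -191.0, 136.2]
eef_rot: [-3.141, 0.002, -3.102]
wrist_force: [-0.1, -0.5, -0.2]
finger_gap: 33.6
finger_force: 60.0
row [0.2, 2.0, 22.2] [-0.001, 0.002, -0.002] yaw -3.102
[-0.1 -0.5 -0.2] [ 0.03  0.02 -0.03]
```

View pics/s1.png

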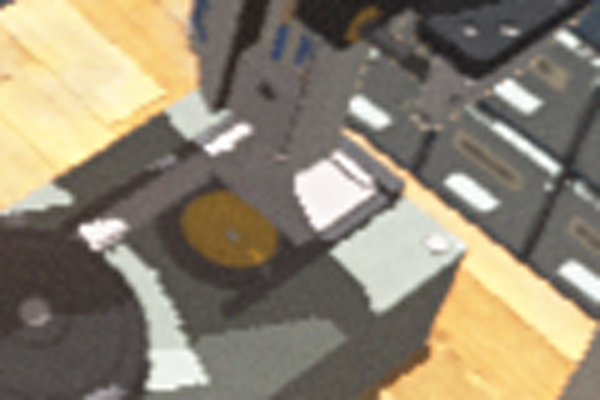

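The side view shows the whole brass face clear and lit, with the key above it. Fixing the 2 mm side error and going down to the mouth.

```bash
python3 nudge.py '[0.2, 1.9, 4, 0, 0, 0, 0.2, 1.9, 9, 0, 0, 0, 0.2, 1.9, 13, 0, 0, 0, 0.2, 1.9, 16, 0, 0, 0, 0.2, 1.9, 18, 0, 0, 0]'
python3 nudge.py '[0, 0, 2, 0, 0, 0, 0, 0, 4, 0, 0, 0, 0, 0, 6, 0, 0, 0, 0, 0, 7, 0, 0, 0, 0, 0, 8, 0, 0, 0]'
```

```text
clock: 14.45
eef_pos: [570.1, -189.0, 116.4]
eef_rot: [3.141, -0.001, -3.101]
wrist_force: [-0.1, -0.2, -0.9]
finger_gap: 33.5
finger_force: 60.0
clock: 14.95
eef_pos: [570.3, -189.0, 108.9]
eef_rot: [-3.142, 0.0, -3.101]
wrist_force: [-0.1, -0.6, -0.7]
finger_gap: 33.5
finger_force: 60.0
```

No contact force with the tip about 5 mm below the face, so it is in the slot. Pushing on.

```bash
python3 nudge.py '[0, 0, 2, 0, 0, 0, 0, 0, 4, 0, 0, 0, 0, 0, 6, 0, 0, 0, 0, 0, 8, 0, 0, 0, 0, 0, 8, 0, 0, 0]'
python3 nudge.py '[0, 0, 2, 0, 0, 0, 0, 0, 4, 0, 0, 0, 0, 0, 6, 0, 0, 0, 0, 0, 7, 0, 0, 0, 0, 0, 7, 0, 0, 0]'
```

```text
clock: 15.45
eef_pos: [570.1, -189.0, 100.4]
eef_rot: [3.141, -0.001, -3.101]
wrist_force: [1.2, -0.7, -1.9]
finger_gap: 33.0
finger_force: 60.0
clock: 15.95
eef_pos: [570.4, -189.1, 93.9]
eef_rot: [-3.141, 0.0, -3.101]
wrist_force: [1.6, -0.5, 0.2]
finger_gap: 33.5
finger_force: 60.0
```

```bash
python3 nudge.py '[0, 0, 2, 0, 0, 0, 0, 0, 4, 0, 0, 0, 0, 0, 5, 0, 0, 0, 0, 0, 6, 0, 0, 0, 0, 0, 6, 0, 0, 0]'
python3 nudge.py '[0, 0, 1, 0, 0, 0, 0, 0, 2, 0, 0, 0, 0, 0, 2, 0, 0, 0]'
cat > keyz.py <<'E'
from h import *
c=cam('wrist');M=np.array(optics.camera_info('wrist')['mount'])
h,w=c[1].shape;u,v=np.meshgrid(np.arange(w),np.arange(h))
T=(np.stack([u,v,np.ones_like(u)],-1)@np.linalg.inv(c[2]).T*c[1][...,None])@M[:3,:3].T+M[:3,3]
m=(abs(T[...,1])<15)&(abs(T[...,0])<4)&(T[...,2]>-45)&(T[...,2]<-15); print('bow top z_tool',np.median(T[m][:,2]).round(1))
m=(abs(T[...,1])<15)&(abs(T[...,0])<15)&(T[...,2]>-28)&(T[...,2]<-5);q=T[m];print('face x, slope',np.median(q[:,0]).round(1),np.polyfit(q[:,2],q[:,0],1).round(3))
print(tool()[1].round(1),manip.read_state()['wrist_force'].round(1),manip.read_state()['moment'].round(2))
E
python3 keyz.py
```

```text
clock: 16.45
eef_pos: [570.4, -189.0, 88.3]
eef_rot: [-3.142, 0.0, -3.101]
wrist_force: [0.6, 0.9, 6.0]
finger_gap: 33.5
finger_force: 60.0
clock: 16.75
eef_pos: [570.6, -189.0, 88.1]
eef_rot: [-3.141, 0.001, -3.101]
wrist_force: [-6.2, 2.8, 23.0]
finger_gap: 33.8
finger_force: 60.0
bow top z_tool -33.8
face x, slope 5.0 [5.000e-03 5.103e+00]
[ 570.6 -189.    88.1] [-6.4  2.7 23.8] [ 0.8   1.33 -0.03]
```

It stops at 88.1 mm with 23 N, matching the collar on the face. Turning clockwise now.

```bash
python3 nudge.py '[0, 0, 0, 0, 0, 0.1, 0, 0, 0, 0, 0, 0.2, 0, 0, 0, 0, 0, 0.3, 0, 0, 0, 0, 0, 0.4, 0, 0, 0, 0, 0, 0.5]'
python3 nudge.py '[0, 0, 0, 0, 0, 0.1, 0, 0, 0, 0, 0, 0.2, 0, 0, 0, 0, 0, 0.3, 0, 0, 0, 0, 0, 0.4, 0, 0, 0, 0, 0, 0.5]'
python3 keyz.py
```

```text
clock: 17.3
eef_pos: [571.2, -188.8, 88.1]
eef_rot: [3.141, 0.003, 2.678]
wrist_force: [-1.4, 3.4, 20.1]
finger_gap: 33.6
finger_force: 60.0
clock: 17.8
eef_pos: [571.5, -188.9, 88.1]
eef_rot: [3.139, 0.003, 2.178]
wrist_force: [0.5, 4.1, 19.0]
finger_gap: 33.5
finger_force: 60.0
bow top z_tool -33.7
face x, slope 4.6 [2.00e-03 4.63e+00]
[ 571.5 -188.9   88.1] [ 0.4  3.8 18.7] [ 0.84 -0.09  0.09]
```

```bash
python3 nudge.py '[0, 0, 0, 0, 0, 0.1, 0, 0, 0, 0, 0, 0.2, 0, 0, 0, 0, 0, 0.3, 0, 0, 0, 0, 0, 0.4, 0, 0, 0, 0, 0, 0.5]'
python3 nudge.py '[0, 0, 0, 0, 0, 0.1, 0, 0, 0, 0, 0, 0.16, 0, 0, 0, 0, 0, 0.16, 0, 0, 0, 0, 0, 0.16]'
python3 keyz.py
python3 - <<'E'
from h import *
c=cam('wrist');save('end.png',c[0])
E
```

```text
clock: 18.35
eef_pos: [571.8, -188.8, 88.2]
eef_rot: [3.137, 0.001, 1.678]
wrist_force: [2.9, 4.0, 17.5]
finger_gap: 33.4
finger_force: 60.0
clock: 18.75
eef_pos: [571.9, -188.9, 88.2]
eef_rot: [3.137, 0.001, 1.522]
wrist_force: [3.7, 3.4, 17.8]
finger_gap: 33.5
finger_force: 60.0
bow top z_tool -33.3
face x, slope 4.1 [0.005 4.173]
[ 571.9 -188.9   88.1] [ 4.6  3.7 17.6] [ 0.74 -0.77  0.19]
```

View pics/end.png

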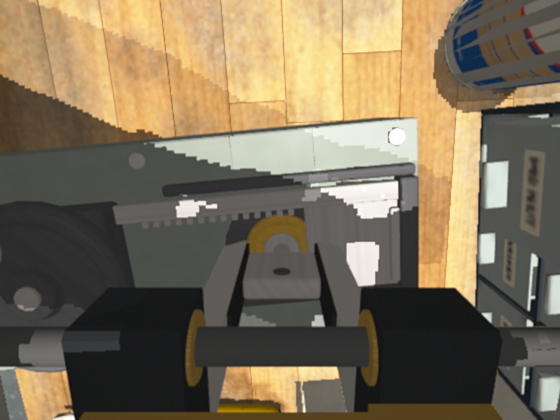

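The key is home and turned, with the collar on the brass at (280,235) and the guard plate up at the end stop at (400,230). I'll check the bow's yaw in the grip before handing in.

```bash
cat >> keyz.py <<'E'
print('bow yaw in tool',np.polyfit(q[:,1],q[:,0],1).round(3),'tool yaw turned',round(3.182-np.arctan2(tool()[0][1,0],tool()[0][0,0]),3))
E
python3 nudge.py '[0, 0, 0.5, 0, 0, 0.04, 0, 0, 0.5, 0, 0, 0.06, 0, 0, 0.5, 0, 0, 0.06, 0, 0, 0.5, 0, 0, 0.06, 0, 0, 0.5, 0, 0, 0.06]'
python3 keyz.py
```

```text
clock: 19.35
eef_pos: [572.0, -188.9, 88.1]
eef_rot: [3.136, 0.0, 1.462]
wrist_force: [3.3, 5.4, 21.6]
finger_gap: 33.3
finger_force: 60.0
bow top z_tool -33.3
face x, slope 4.0 [3.000e-03 4.079e+00]
[ 572.  -188.9   88.1] [ 2.3  4.5 20.8] [ 0.85 -0.42  0.16]
bow yaw in tool [3.000e-03 4.035e+00] tool yaw turned 1.72
```

```bash
python3 -c "
from cell import manip, optics, job
print(job.sign_off())"
```

```text
the job is handed in; nothing more can be done
None
```

The job is handed in, but no verdict came back. By my measurements the guard is at its stop, and the square key is fully home and held turned a full quarter clockwise with a 60 N grip. The round key was not moved, and nothing came near the oil filter or the bearing.

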